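Hang up the bar opener and close the cap box

ROBOT

A 6-joint arm with a two-finger parallel gripper is mounted at the origin on the work surface. World frame = base frame: x ahead of the robot, y to its left, z up, the work surface at z = 0. Lengths are in m, angles in degrees, forces in N, time in s.
With the tool pointing down it reaches from about 0.25 to 0.725 m from the base axis. Payload 9.7 kg.
Tool frame: the origin (TCP) lies between the finger pads; the fingertips stand 19 mm ahead of it and the grasp point (between the pads) is the TCP; z points along the fingers, y is the line along which they close (so a half turn about z gives the same grasp; the last joint's range is limited). The gripper opens to 85 mm and grips with 20 to 120 N. Pads are 22 mm wide; open, the fingers measure 114 mm over their backs; the gripper's body (76 mm by 85 mm) begins 54 mm behind the grasp point. The pads swing forward as they close: fully open they stand 13 mm farther back than shut.
Start: joints at [-72.651, 4.979, 10.078, 95.1, 0, 90], TCP at [0.164, -0.525, 0.25] pointing down, gripper open.
Joint ranges: [-179.16, 179.16], [-48.56, 103.87], [-65.8, 70.77], [-126.05, 130.52], [-82.76, 87.17], [-180, 180]. Speed limits (degrees/s): [127.2, 127.2, 147.25, 180, 180, 180].

INTERFACE

Orientations are given as [roll, pitch, yaw] about the fixed x, y, z axes, in that order (R = Rz(yaw) Ry(pitch) Rx(roll)).
In Python, from workcell import telemetry, camera, calibration, workorder gives the robot as it stands.
- The arm moves only by the tool play_rows, never from a script. Its argument "increments" is a list of rows, each a list of 3 entries, a list of its own where there are three numbers: the shift along the tool's x, y, z in mm, then the turn, a rotation vector about the tool's x, y, z in degrees, then the closure, from 0 (fully open) to 1 (shut). In form: [[[x, y, z], [ax, ay, az], jaw], ...]. A call has 1 to 20 rows; each row is the pose to reach, as a shift and turn from the pose commanded when the call began, along the tool's axes at that moment; what a row does not reach only later rows make up. A row lasts 1/10 s, in which the tool goes at most 50 mm and 8.59 degrees, less where a joint would pass 70% of its speed; a pose out of reach is approached as far as the arm can. A call with a gripper value outside its range is refused whole. The fingers move at their own pace and stop on an object; "grip_force" is the grip in N (left out, the last holds). Time passes only in rows, so rows that repeat a pose let the fingers close. It gives the time, the measured TCP pose, the force, the opening and the grip force at its end, in the units of the state.
- telemetry.get_obs(): the state, without advancing time (a new reading comes with each control period).
- camera(name): name is "scene" or "side" or "wrist"; returns (picture, depth): 384x512x3 uint8, red, green, blue; 384x512 float32, m along the optical axis (not along the pixel's ray), 0 where there is no reading.
- calibration(name): a dict with "vertical_fov" (degrees; the focal length in pixels is half the picture's height over the tangent of half this angle, whatever the lens; pixels are square), "cx", "cy" (the principal point, pixels), "k1" (the pictures are not rectified: a ray, as slopes to the right and down, at radius r is drawn at 1 + k1 r^2 times it, then the intrinsics apply), "rvec" (rotation vector, rad) and "tvec" (3), from world to camera coordinates, as OpenCV has them; the wrist camera has in their place "hand_eye" (4x4, takes a point from camera to tool coordinates, whose origin is the TCP and whose axes are the flange's). Camera axes: x right, y down, z forward; pixel columns grow to the right and rows downward; lengths in m; the calibration is good to about 2 mm. A picture is of the moment at which its call begins: read the wrist's pose just before it. calibration takes no time and is no camera call.
- workorder.job_done(): hands the job in; it is judged then, once.
The state is a dict: "time": time; "q": joint angles; "qd": joint speeds; "joint_efforts": joint torques, N m; "ee_pos": TCP position; "tcp_rot": TCP orientation; "wrist_force": force on the tool from outside, world axes, zero at the start; "torque": the same for the moment, N m; "opening": finger opening in m; "grasp_force": force on a finger pad.
Only numpy, scipy, OpenCV 4.12 (cv2) and the standard library are available. Lean on these libraries where they do the work, as an engineer would, in place of code of your own. Each camera call takes 0.05 s, during which the arm holds its last target. There are 200 camera calls.

TASK

Hang the flat steel opener lying across the cap box on the display board's empty slanted peg, threading its round finger ring over the peg and all the way down to the board. Then set the wooden cover, handle up, into the mouth of the cap box and press it down so that it sits level and flush with the rim. Leave the glass, mug, bowl, chalks and coaster where they stand.

Things in the scene. Friction and masses are not known exactly. Their poses are not given: they have to be found in the camera images.
- opener: flat plain-steel bar opener, 187 mm long, 36 mm wide, 5 mm thick, about 120 g. Origin: centre of its underside. Its x axis runs along it towards the finger ring (ring centre 80 mm from the origin); at the other end (-x, 85 mm) it has a forked mouth. z points out of its upper face. At the start it lies flat across the top of the open cap box, upper face up.
- opener_ring (a point): centre of the opener's finger ring (outer diameter 44 mm, round hole 24 mm, 5 mm thick), at 80 mm along the opener's x, mid-thickness
- board: fixed light-wood display board, 240 mm wide; its panel leans back 25 degrees from vertical, faces its own -x (towards the robot), 60 to 252 mm high. It has two steel pegs side by side, 120 mm apart: one empty, one with a round cocktail strainer (fixed) hanging from it; which is left varies. Origin: on the counter below the midpoint of the peg roots
- free_peg: the empty peg, a straight plain steel rod of 10 mm diameter with a round end, fixed; it leaves the panel towards the body's -x and upwards, its axis 50 degrees above horizontal, and stands out 65 mm along that axis. Origin: on the counter (z = 0) vertically below the peg's root; x, y, z axes parallel to the board's
- peg_root (a point): point on the empty peg's axis where it leaves the panel, 170 mm above the counter
- peg_tip (a point): end of the empty peg, on its axis, 65 mm from the root
- cap_box: open dark-wood box for bottle caps, fixed, 118 x 118 mm, 58 mm high. Origin: centre of its underside. Its mouth has a square rebate 102 x 102 mm and 8 mm deep (ledge at 50 mm height); the inner opening is 86 x 86 mm. Sides along its x and y
- cap_box_ledge (a point): centre of the box's mouth at the height of the ledge (50 mm), where the centre of the cover's underside belongs
- cover: loose dark-wood cover plate of the cap box, 96 x 96 mm, 8 mm thick, 140 g, lying on the counter handle up; in the middle of its top it has a bar handle 50 mm long (along its x), 16 mm wide (along its y) and 24 mm high, top at 32 mm. Origin: centre of its underside. It fits the rebate in any of the four square orientations, flush with the rim
- cover_handle (a point): middle of the cover's bar handle, 20 mm above the cover's underside
- tumbler: bystander: drinking glass, diameter 68 mm, 100 mm high; origin centre of underside
- mug: bystander: white mug, diameter 80 mm, 90 mm high; origin centre of underside
- bowl: bystander: white bowl, diameter 110 mm, 45 mm high; origin centre of underside
- chalk_a: bystander: cue-chalk cube, 22 mm; origin centre of underside
- chalk_b: bystander: cue-chalk cube, 22 mm; origin centre of underside
- coaster: bystander: cork disc, diameter 92 mm, 6 mm thick; origin centre of underside
Not all that is in view belongs to the job. Leave any orange or purple look-alike of the cover alone. Of the things shaped like the opener, the steel one is meant.

How it is judged (in metres and radians):
On the way, in this order (a step that is already met when the one before it is completed fails the run):
1. the opener is on the empty peg by its ring, down at the board (distance between opener_ring and peg_root below 0.022 m), for 0.2 s.
2. the cover lies level in the mouth of the cap box (horizontal distance between cover and cap_box_ledge below 0.006 m and z of cover in the frame of cap_box_ledge between -0.003 and 0.0025 m and angle between cover's own z axis and vertical below 0.035 rad), for 0.2 s.
At the end, for the whole second after the job is handed in: The opener hangs by its ring on the empty peg, ring centre within 22 mm of the peg's root, at rest; the cover lies handle up in the box's rebate, its centre within 6 mm of the mouth's centre sideways, its underside on the ledge (no more than 2.5 mm above it) and level within 2 degrees, at rest (all of step 2 and distance between opener_ring and peg_root below 0.022 m and linear speed of opener below 0.03 m/s and linear speed of cover below 0.02 m/s); the robot touches nothing.
It fails at once if the glass, mug, bowl, a chalk or the coaster is pushed more than 40 mm from its place (distance of any of tumbler, mug, bowl, chalk_a, chalk_b, coaster from where it was at the start of the episode above 0.04 m).
It also fails if it takes over 64 s, if anything falls off the work surface, if the arm or the gripper's body presses on something with over 40 N, if the wrist force passes 120 N, or if a joint passes its speed limit or range.

## Working session

There is one attempt and no reset: what is moved stays moved. The work goes in short steps, Python scripts to look and compute and a tool call to move; the robot and the scene stay as the last step left them, time stands still between calls to the robot, and variables do not carry over. Pictures are saved under pics/ and viewed, at most 10 in all, crops included, and the job is handed in when it is done.

Besides the shell and the picture viewer there is one more tool, called as a command line: name --argument value ..., lists and objects as JSON in quotes. play_rows: Moves the arm, as the interface text tells. Its arguments: {"type":"object","properties":{"increments":{"type":"array"},"grip_force":{"type":"number"}},"required":["increments"]}

```bash
ls; mkdir -p pics; cat > h.py <<'E'
import numpy as np, cv2
from scipy.spatial.transform import Rotation as R
from workcell import telemetry, camera, calibration, workorder
def grab(n):
    o=telemetry.get_obs(); im,d=camera(n); return o,im,d
def cam(n,o=None):
    c=calibration(n); f=192/np.tan(np.radians(c['vertical_fov']/2))
    if 'hand_eye' in c:
        T=np.eye(4); T[:3,:3]=R.from_euler('xyz',o['tcp_rot'],degrees=True).as_matrix(); T[:3,3]=o['ee_pos']
        M=T@np.array(c['hand_eye'])
    else:
        Rm=R.from_rotvec(np.ravel(c['rvec'])).as_matrix(); M=np.eye(4); M[:3,:3]=Rm.T; M[:3,3]=-Rm.T@np.ravel(c['tvec'])
    return c,f,M
def rays(n,uv,o=None):
    c,f,M=cam(n,o); uv=np.atleast_2d(uv).astype(float)
    p=(uv-[c['cx'],c['cy']])/f; s=p.copy()
    for _ in range(20): s=p/(1+c['k1']*(s**2).sum(1,keepdims=True))
    return M[:3,3],np.c_[s,np.ones(len(s))]@M[:3,:3].T
def onz(n,uv,z,o=None):
    C,d=rays(n,uv,o); return C+d*((z-C[2])/d[:,2:])
def cloud(n,depth,o=None):
    v,u=np.mgrid[:384,:512]; C,d=rays(n,np.c_[u.ravel(),v.ravel()],o)
    return (C+d*depth.reshape(-1,1)).reshape(384,512,3)
def proj(n,P,o=None):
    c,f,M=cam(n,o); p=(np.atleast_2d(P)-M[:3,3])@M[:3,:3]; s=p[:,:2]/p[:,2:]
    return s*(1+c['k1']*(s**2).sum(1,keepdims=True))*f+[c['cx'],c['cy']]
E
python3 - <<'E'
from h import *
print(telemetry.get_obs())
for n in('scene','side','wrist'):
    o,im,d=grab(n); np.savez(n+'0.npz',im=im,d=d); cv2.imwrite(f'pics/{n}0.png',im[...,::-1])
    c,f,M=cam(n,o); print(n,f,c['k1'],M.round(3).tolist())
a=cv2.imread('pics/scene0.png');
cv2.imwrite('pics/scene0b.png',cv2.resize(a,(800,600)))
E
```

```text
pics
{'time': 0.0, 'q': array([-7.26526018e+01,  5.01354705e+00,  1.00354651e+01,  9.50998589e+01,
        1.66767400e-04,  8.99999657e+01]), 'qd': array([ 0.10335784,  0.01680933,  0.06398549, -0.00725153,  0.04328143,
        0.00190309]), 'joint_efforts': array([ 4.10454841e-04, -5.20387352e+01,  4.64803720e+01,  1.61914795e-02,
        8.82533777e-05, -4.31924150e-06]), 'ee_pos': array([ 0.16393263, -0.524795  ,  0.24956863]), 'tcp_rot': array([-1.79922059e+02, -1.66813912e-04,  1.73474323e+01]), 'wrist_force': array([-1.50638777,  0.36726506,  0.20755495]), 'torque': array([-0.00776284, -0.01251873, -0.01502539]), 'grasp_force': 0.0, 'opening': 0.08533292604350692}
scene 361.13204909052257 0.005111498545678296 [[0.205, 0.544, -0.814, 1.408], [0.979, -0.104, 0.177, -0.16], [0.011, -0.833, -0.553, 0.762], [0.0, 0.0, 0.0, 1.0]]
side 430.277905716959 0.03171857031803858 [[0.952, -0.192, 0.238, 0.296], [-0.305, -0.55, 0.778, -0.815], [-0.019, -0.813, -0.582, 0.765], [0.0, 0.0, 0.0, 1.0]]
wrist 337.54387146463307 -0.052887260811851904 [[0.298, -0.909, -0.29, 0.238], [-0.955, -0.284, -0.089, -0.502], [-0.001, 0.304, -0.953, 0.373], [0.0, 0.0, 0.0, 1.0]]
```

View pics/scene0b.png

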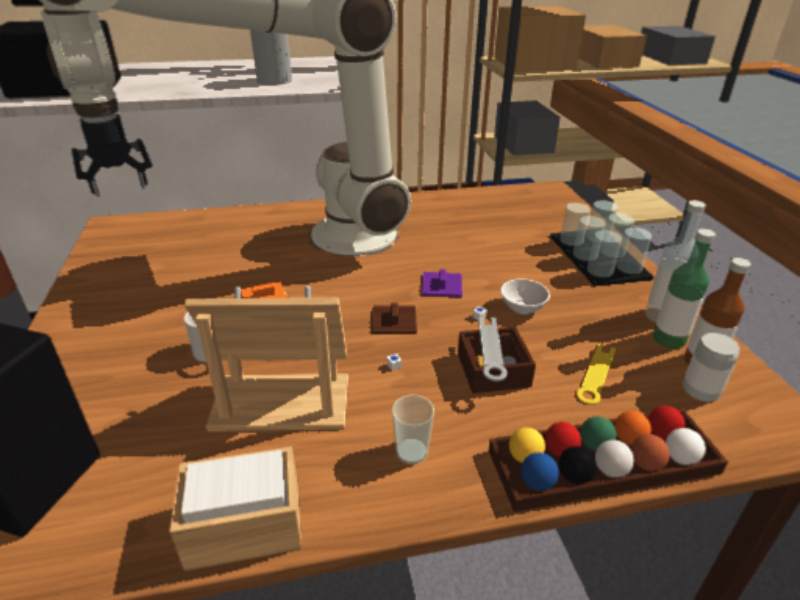

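View pics/side0.png

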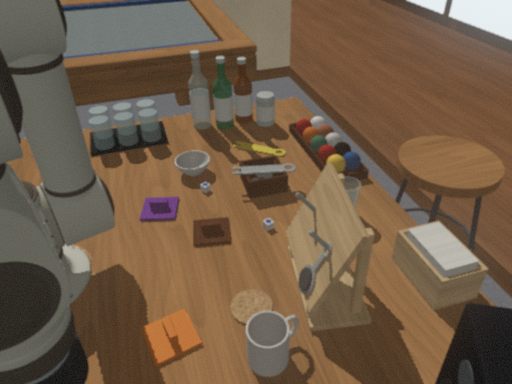

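The scene view shows the board from behind, the box with the steel opener near (490,350), and the dark cover near (395,318). In the side view the free peg is at (305,200), farther away (+y), and the strainer hangs on the nearer peg.

```bash
cat > m.py <<'E'
from h import *
def load(n): z=np.load(n+'0.npz'); return z['im'],z['d']
def rect(P):
    r=cv2.minAreaRect((P[:,:2]*1000).astype(np.float32)); return np.round(r[0],1),np.round(r[1],1),round(r[2],1)
for n in('scene','side'):
    im,d=load(n); c=cloud(n,d); hsv=cv2.cvtColor(im,cv2.COLOR_RGB2HSV); H,S,V=[hsv[...,i].astype(int) for i in range(3)]
    ok=d>0
    def near(u,v,r): 
        m=np.zeros(d.shape,bool); m[max(0,v-r):v+r,max(0,u-r):u+r]=1; return m&ok
    bu,bv=(317,225) if n=='scene' else (265,172)
    m=near(bu,bv,42)
    op=m&(S<70)&(c[...,2]>.052)&(c[...,2]<.075)
    _,l,st,_=cv2.connectedComponentsWithStats(op.astype(np.uint8)); op=l==1+st[1:,4].argmax()
    P=c[op]; print(n,'opener',op.sum(),rect(P),'z',np.median(P[:,2]).round(4))
    q=P[:,:2]; ce=q.mean(0); ax=np.linalg.svd(q-ce)[2][0]; print(' ax',ax, ce, ((q-ce)@ax).min(),((q-ce)@ax).max())
    rim=m&(S>=70)&(V<120)&(c[...,2]>.051)&(c[...,2]<.064)
    _,l,st,_=cv2.connectedComponentsWithStats(rim.astype(np.uint8)); 
    P=c[rim]; print(n,'rim',rim.sum(),rect(P),np.median(P[:,2]).round(4))
    cu,cv_=(253,205) if n=='scene' else (212,232)
    m=near(cu,cv_,30); t=m&(V<115)&(c[...,2]>.003)&(c[...,2]<.014); _,l,st,_=cv2.connectedComponentsWithStats(t.astype(np.uint8)); t=l==1+st[1:,4].argmax(); P=c[t]; print(n,'cover',t.sum(),rect(P),np.median(P[:,2]).round(4))
    hd=m&(c[...,2]>.026)&(c[...,2]<.04); P=c[hd]; print(n,'handle',len(P),rect(P),np.median(P[:,2]).round(4))
im,d=load('side'); c=cloud('side',d)
# panel
m=np.zeros(d.shape,bool); m[150:320,285:370]=1; hsv=cv2.cvtColor(im,cv2.COLOR_RGB2HSV)
m&=(d>0)&(hsv[...,1]>50)&(c[...,2]>.075)&(c[...,2]<.24)
P=c[m]; rng=np.random.default_rng(0); best=0
for _ in range(500):
    a,b,e=P[rng.choice(len(P),3,False)]; nn=np.cross(b-a,e-a); L=np.linalg.norm(nn)
    if L<1e-6: continue
    nn/=L; k=abs((P-a)@nn)<.003
    if k.sum()>best: best=k.sum(); K=k
Q=P[K]; ce=Q.mean(0); nn=np.linalg.svd(Q-ce,full_matrices=False)[2][2]; nn*=-np.sign(nn[0]); print('panel',len(P),best,nn,ce,'tilt',np.degrees(np.arcsin(nn[2])),'yaw',np.degrees(np.arctan2(-nn[1],-nn[0])))
dist=(c-ce)@nn
m=np.zeros(d.shape,bool); m[170:260,280:335]=1; pk=m&(d>0)&(dist>.012)&(dist<.08)&(c[...,2]>.16)
lab=cv2.connectedComponentsWithStats(pk.astype(np.uint8))
for i in range(1,lab[0]):
    P=c[lab[1]==i]; print(lab[2][i],P.min(0).round(3),P.max(0).round(3)); 
    if len(P)>20: 
        e=P.mean(0); a=np.linalg.svd(P-e)[2][0]; print('  line',e,a)
cv2.imwrite('pics/sidecrop.png',cv2.resize(im[140:340,200:390],None,fx=3,fy=3,interpolation=2)[...,::-1])
E
python3 m.py
```

```text
scene opener 440 (array([619.7, 191. ]), array([ 45.9, 187.3]), 75.1) z 0.0647
 ax [ 0.97167226 -0.23633242] [0.62838669 0.18534718] -0.10321686004400595 0.08375987070314621
scene rim 431 (array([620.1, 197.6]), array([118.2, 122.8]), 87.6) 0.0578
scene cover 422 (array([425. ,  32.7]), array([98.6, 97.1]), 79.6) 0.0096
scene handle 61 (array([367.6,  95.3]), array([ 37.2, 209.8]), 43.3) 0.0334
side opener 466 (array([619.9, 194.2]), array([ 60.1, 185.1]), 74.6) z 0.0641
 ax [-0.97220415  0.23413478] [0.61592913 0.1841586 ] -0.09373808870307337 0.09096846298679331
side rim 395 (array([693.9, 223.3]), array([318.4, 152.2]), 18.7) 0.0574
side cover 759 (array([421.9,  31.6]), array([102.2,  95.8]), 79.1) 0.0092
side handle 110 (array([421. ,  34.1]), array([19.4, 47.9]), 81.2) 0.0325
panel 5796 4561 [-0.89265881  0.15709607  0.4224702 ] [ 0.60649705 -0.2290206   0.16679827] tilt 24.99064019012601 yaw -9.98108977921987
[295 192  17  17  97] [ 0.578 -0.162  0.179] [ 0.614 -0.146  0.222]
  line [ 0.595733   -0.15541068  0.20319228] [ 0.62565229 -0.12538522 -0.76995958]
[308 230  19  18 117] [ 0.558 -0.278  0.179] [ 0.594 -0.264  0.223]
  line [ 0.5748676  -0.27324218  0.20351019] [ 0.62676508 -0.12722754 -0.76875138]
```

View pics/sidecrop.png

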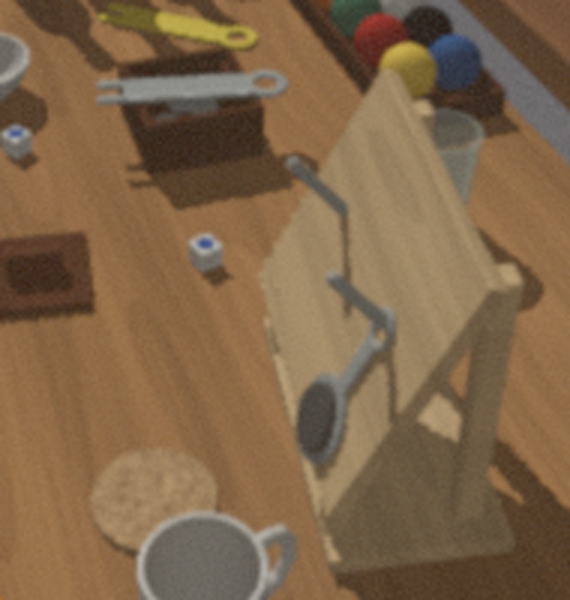

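The crop shows the free peg from root to tip at about (345,212)→(293,160), the strainer on the nearer peg, and the opener's ring on the right over the box. Next I'll work out the peg geometry and the view move.

```bash
cat >> h.py <<'E'
def go(pos,rpy,o=None):
    """shift mm / rotvec deg in the present tool frame to a world target"""
    o=o or telemetry.get_obs(); A=R.from_euler('xyz',o['tcp_rot'],degrees=True)
    s=A.inv().apply(np.array(pos)-o['ee_pos'])*1000; w=(A.inv()*R.from_euler('xyz',rpy,degrees=True)).as_rotvec(degrees=True)
    print('shift',s.round(1).tolist(),'turn',w.round(2).tolist())
yb=np.radians(-9.98); bx=np.array([np.cos(yb),np.sin(yb),0]); up=np.array([0,0,1.])
pa=-bx*np.cos(np.radians(50))+up*np.sin(np.radians(50))
E
python3 - <<'E'
from h import *
e=np.array([0.595733,-0.15541068,0.20319228]); C=cam('side')[2][:3,3]
v=C-e; v-=v@pa*pa; v/=np.linalg.norm(v); c=e-v*.004
root=c-pa*(c[2]-.17)/pa[2]; n=np.array([-0.89265881,0.15709607,0.4224702]); ce=np.array([0.60649705,-0.2290206,0.16679827])
print('root',root,'tip',root+.065*pa,'panel dist',(root-ce)@n, 'along',v)
go([.56,.20,.25],[180,0,-13.6])
E
```

```text
root [ 0.6222701  -0.15620873  0.17      ] tip [ 0.58112113 -0.14896786  0.21979289] panel dist -0.0012888592966424934 along [ 0.06276283 -0.97894703  0.19422551]
shift [594.2, -573.7, 0.3] turn [-0.06, 0.02, 30.95]
```

play_rows --increments '[[[594,-574,0],[0,0,31],0],[[594,-574,0],[0,0,31],0],[[594,-574,0],[0,0,31],0],[[594,-574,0],[0,0,31],0],[[594,-574,0],[0,0,31],0],[[594,-574,0],[0,0,31],0],[[594,-574,0],[0,0,31],0],[[594,-574,0],[0,0,31],0],[[594,-574,0],[0,0,31],0],[[594,-574,0],[0,0,31],0],[[594,-574,0],[0,0,31],0],[[594,-574,0],[0,0,31],0],[[594,-574,0],[0,0,31],0],[[594,-574,0],[0,0,31],0],[[594,-574,0],[0,0,31],0],[[594,-574,0],[0,0,31],0],[[594,-574,0],[0,0,31],0],[[594,-574,0],[0,0,31],0],[[594,-574,0],[0,0,31],0],[[594,-574,0],[0,0,31],0]]'

```text
time: 2.15
ee_pos: [0.4945, -0.0754, 0.2503]
tcp_rot: [-177.9, 0.1, -9.7]
wrist_force: [-0.1, -0.3, -0.0]
opening: 0.0852
grasp_force: 0.0
```

```bash
python3 - <<'E'
from h import *
o,im,d=grab('wrist'); print(o['time'],o['ee_pos'],o['tcp_rot'],o['q'].round(1),o['qd'].max())
np.savez('w1.npz',im=im,d=d); cv2.imwrite('pics/w1.png',im[...,::-1])
E
```

```text
2.15 [ 0.4944887  -0.07537434  0.25034221] [-1.77903379e+02  6.89332613e-02 -9.72497552e+00] [ -9.8  -1.8   3.1  95.    2.1 179.9] 4.993238242277184
```

View pics/w1.png

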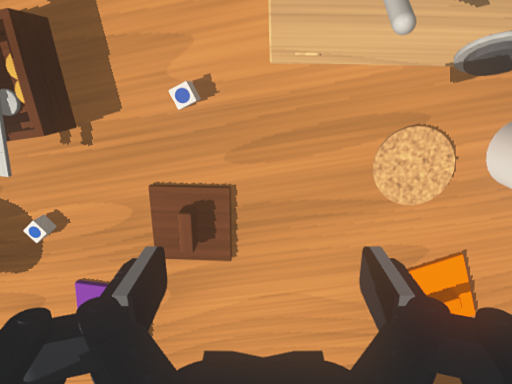

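The wrist view shows the box at the left edge and the cover at (192,222). Joint 6 reached its limit, so I'll use the half-turned grasp (yaw about 166°).

```bash
python3 - <<'E'
from h import *
go([.58,.19,.25],[180,0,166.4])
E
```

```text
shift [39.2, -275.7, 10.3] turn [-0.21, -3.22, -176.09]
```

play_rows --increments '[[[39,-276,10],[0,-3.2,-176],0],[[39,-276,10],[0,-3.2,-176],0],[[39,-276,10],[0,-3.2,-176],0],[[39,-276,10],[0,-3.2,-176],0],[[39,-276,10],[0,-3.2,-176],0],[[39,-276,10],[0,-3.2,-176],0],[[39,-276,10],[0,-3.2,-176],0],[[39,-276,10],[0,-3.2,-176],0],[[39,-276,10],[0,-3.2,-176],0],[[39,-276,10],[0,-3.2,-176],0],[[39,-276,10],[0,-3.2,-176],0],[[39,-276,10],[0,-3.2,-176],0],[[39,-276,10],[0,-3.2,-176],0],[[39,-276,10],[0,-3.2,-176],0],[[39,-276,10],[0,-3.2,-176],0],[[39,-276,10],[0,-3.2,-176],0],[[39,-276,10],[0,-3.2,-176],0],[[39,-276,10],[0,-3.2,-176],0],[[39,-276,10],[0,-3.2,-176],0],[[39,-276,10],[0,-3.2,-176],0]]'

```text
time: 4.2
ee_pos: [0.5792, 0.1903, 0.2504]
tcp_rot: [-180.0, -0.2, 162.5]
wrist_force: [0.4, -0.4, 0.4]
opening: 0.0857
grasp_force: 0.0
```

```bash
python3 - <<'E'
from h import *
o=telemetry.get_obs(); print(o['time'],o['ee_pos'],o['tcp_rot'],o['q'].round(1))
go([.58,.19,.25],[180,0,166.4])
E
```

```text
4.2 [0.57919414 0.1903493  0.25037573] [-179.9892592    -0.21614189  162.52766179] [18.1 13.7 19.9 96.4  0.1 35.6]
shift [-0.9, -0.1, 0.4] turn [-0.0, -0.22, -3.87]
```

play_rows --increments '[[[0,0,0],[0,0,-3.9],0],[[0,0,0],[0,0,-3.9],0],[[0,0,0],[0,0,-3.9],0]]'

```text
time: 4.5
ee_pos: [0.5792, 0.1904, 0.2504]
tcp_rot: [180.0, -0.2, 165.9]
wrist_force: [-0.1, -0.7, -1.0]
opening: 0.0857
grasp_force: 0.0
```

```bash
cat > m2.py <<'E'
from h import *
o,im,d=grab('wrist'); print(o['ee_pos'],o['tcp_rot'])
np.savez('w2.npz',im=im,d=d); cv2.imwrite('pics/w2.png',im[...,::-1])
c=cloud('wrist',d,o); hsv=cv2.cvtColor(im,cv2.COLOR_RGB2HSV); S,V=hsv[...,1].astype(int),hsv[...,2].astype(int)
X,Y,Z=c[...,0],c[...,1],c[...,2]
reg=(d>0)&(abs(X-.62)<.14)&(abs(Y-.195)<.1)
op=reg&(S<70)&(Z>.058)&(Z<.07); _,l,st,_=cv2.connectedComponentsWithStats(op.astype(np.uint8)); op=l==1+st[1:,4].argmax()
P=c[op]; print('opener',len(P),cv2.minAreaRect((P[:,:2]*1000).astype(np.float32)),np.median(P[:,2]))
rim=reg&(S>=70)&(Z>.053)&(Z<.0625)&(V<150); _,l,st,_=cv2.connectedComponentsWithStats(cv2.morphologyEx((rim|op).astype(np.uint8),cv2.MORPH_OPEN,np.ones((3,3)))); k=(l==1+st[1:,4].argmax())&rim
P=c[k]; print('rim',len(P),cv2.minAreaRect((P[:,:2]*1000).astype(np.float32)),np.median(P[:,2]))
# ring hole
cn,hi=cv2.findContours(op.astype(np.uint8),cv2.RETR_CCOMP,cv2.CHAIN_APPROX_NONE)
for i,q in enumerate(cn):
    if hi[0][i][3]>=0 and cv2.contourArea(q)>60:
        w=onz('wrist',q[:,0],.063,o)[:,:2]*1000; print('hole',cv2.minEnclosingCircle(w.astype(np.float32)))
E
python3 m2.py
```

```text
[0.57921765 0.19036397 0.25042986] [179.99051543  -0.21656433 165.9414467 ]
opener 5645 ((618.794921875, 185.46310424804688), (42.13227081298828, 186.2089080810547), 76.07939910888672) 0.06290021212433855
rim 3028 ((629.3304443359375, 195.16748046875), (118.46839141845703, 140.21412658691406), 87.44072723388672) 0.05783304877723405
hole ((686.2130126953125, 169.1693572998047), 13.16780948638916)
```

View pics/w2.png

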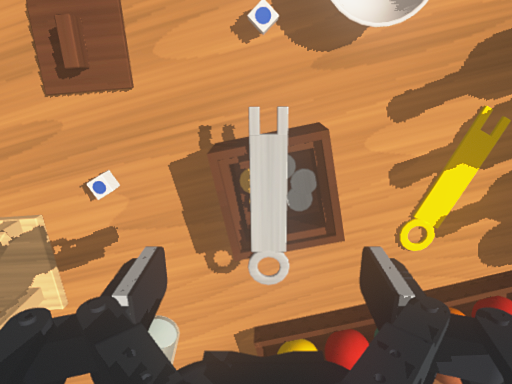

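The view shows the opener vertical at (269,190) with its ring hole at (269,267). The box is around (277,190) and the coins are inside. The bar runs close to the left ledge, so I'll grip shallow with the fingers partly closed.

```bash
python3 - <<'E'
from h import *
go([.6095,.1876,.12],[180,0,166.2])
E
```

```text
shift [-30.5, 4.6, 130.3] turn [0.01, -0.22, -0.25]
```

play_rows --increments '[[[-30.5,4.5,50],[0,-0.2,-0.3],0.46],[[-30.5,4.5,90],[0,-0.2,-0.3],0.46],[[-30.5,4.5,130],[0,-0.2,-0.3],0.46],[[-30.5,4.5,130],[0,-0.2,-0.3],0.46],[[-30.5,4.5,130],[0,-0.2,-0.3],0.46],[[-30.5,4.5,130],[0,-0.2,-0.3],0.46],[[-30.5,4.5,130],[0,-0.2,-0.3],0.46],[[-30.5,4.5,130],[0,-0.2,-0.3],0.46],[[-30.5,4.5,130],[0,-0.2,-0.3],0.46]]' --grip_force 60

```text
time: 5.45
ee_pos: [0.6099, 0.1877, 0.1214]
tcp_rot: [179.9, 0.1, 166.4]
wrist_force: [-0.4, -0.0, -0.7]
opening: 0.0462
grasp_force: 0.0
```

```bash
python3 - <<'E'
from h import *
o,im,d=grab('wrist'); np.savez('w3.npz',im=im,d=d); cv2.imwrite('pics/w3.png',im[...,::-1]); print(o['opening'])
go([.6095,.1876,.070],[180,0,166.2])
E
```

```text
0.04617078313858354
shift [0.2, -0.1, 51.0] turn [0.04, 0.03, 0.17]
```

View pics/w3.png

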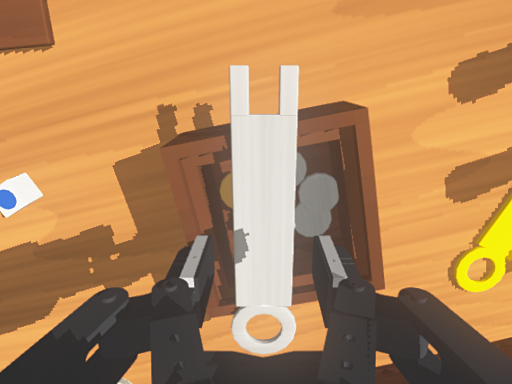

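The fingers straddle the bar evenly, with its edges at 234 and 297 and the pads at 208 and 315. I'll lower them and close.

play_rows --increments '[[[0,0,25],[0,0,0],0.46],[[0,0,40],[0,0,0],0.46],[[0,0,46],[0,0,0],0.46],[[0,0,50],[0,0,0],0.46],[[0,0,51],[0,0,0],0.46],[[0,0,51],[0,0,0],0.46],[[0,0,51],[0,0,0],0.7],[[0,0,51],[0,0,0],0.7],[[0,0,51],[0,0,0],0.7],[[0,0,51],[0,0,0],0.7],[[0,0,51],[0,0,0],0.7]]' --grip_force 60

```text
time: 6.6
ee_pos: [0.6099, 0.1877, 0.0703]
tcp_rot: [179.9, 0.1, 166.4]
wrist_force: [-1.4, -0.4, 5.4]
opening: 0.0342
grasp_force: 60.3
```

play_rows --increments '[[[0,0,-10],[0,0,0],0.7],[[0,0,-40],[0,0,0],0.7],[[0,0,-80],[0,0,0],0.7],[[0,0,-120],[0,0,0],0.7],[[0,0,-160],[0,0,0],0.7],[[0,0,-190],[0,0,0],0.7],[[0,0,-190],[0,0,0],0.7],[[0,0,-190],[0,0,0],0.7]]'

```text
time: 7.4
ee_pos: [0.6097, 0.1876, 0.2596]
tcp_rot: [180.0, 0.0, 166.4]
wrist_force: [0.1, 0.2, -1.5]
opening: 0.034
grasp_force: 60.1
```

```bash
cat > m3.py <<'E'
from h import *
# opener in hand (tool frame) + box
o,im,d=grab('wrist'); print(o['ee_pos'],o['tcp_rot'],o['opening'],o['grasp_force'])
np.savez('w4.npz',im=im,d=d); cv2.imwrite('pics/w4.png',im[...,::-1])
c=cloud('wrist',d,o); A=R.from_euler('xyz',o['tcp_rot'],degrees=True).as_matrix(); T=(c-o['ee_pos'])@A
hsv=cv2.cvtColor(im,cv2.COLOR_RGB2HSV); S,V=hsv[...,1].astype(int),hsv[...,2].astype(int)
op=(d>0)&(T[...,2]>-.01)&(T[...,2]<.03)&(S<60)&(V>110)&(abs(T[...,0])<.13)&(abs(T[...,1])<.03)
op=cv2.morphologyEx(op.astype(np.uint8),cv2.MORPH_OPEN,np.ones((3,3)))
P=T[op>0]; cf=np.linalg.lstsq(np.c_[P[:,:2],np.ones(len(P))],P[:,2],rcond=None)[0]
print('opener tool rect',len(P),cv2.minAreaRect((P[:,:2]*1000).astype(np.float32)),'plane z=',cf)
cn,hi=cv2.findContours(op,cv2.RETR_CCOMP,cv2.CHAIN_APPROX_NONE)
for i,q in enumerate(cn):
    if hi[0][i][3]>=0 and cv2.contourArea(q)>60:
        C,D=rays('wrist',q[:,0],o); C=(C-o['ee_pos'])@A; D=D@A
        t=(cf[2]+cf[:2]@C[:2]-C[2])/(D[:,2]-D[:,:2]@cf[:2]); w=C+t[:,None]*D
        print('hole tool',cv2.minEnclosingCircle((w[:,:2]*1000).astype(np.float32)),w[:,2].mean())
X,Y,Z=np.moveaxis(c,2,0)
rim=(d>0)&(abs(X-.62)<.09)&(abs(Y-.195)<.09)&(Z>.054)&(Z<.062); _,l,st,_=cv2.connectedComponentsWithStats(rim.astype(np.uint8)); rim=l==1+st[1:,4].argmax()
P=c[rim]; print('box rim',len(P),cv2.minAreaRect((P[:,:2]*1000).astype(np.float32)),np.median(P[:,2]))
E
python3 m3.py
```

```text
[0.60970013 0.18762082 0.25963905] [1.79962601e+02 2.28535918e-02 1.66373987e+02] 0.03402769992317537 60.08281946182251
opener tool rect 22380 ((15.497222900390625, -0.4362525939941406), (50.018333435058594, 136.9504852294922), 89.9619140625) plane z= [-0.00178501  0.00262551  0.00739167]
box rim 1294 ((620.3534545898438, 237.6310577392578), (35.08332061767578, 119.02889251708984), 86.90948486328125) 0.05780278179855136
```

View pics/w4.png

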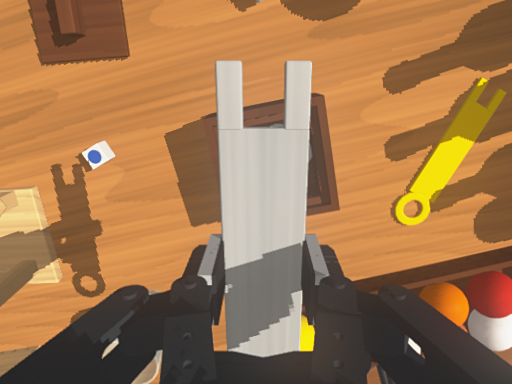

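The opener is level in the hand, with its top face 7.4 mm ahead of the TCP and the fork end at about +84 mm along tool x. Next I'll compute the waypoints.

```bash
cat >> h.py <<'E'
root=np.array([.6223,-.1562,.170]); Rt=[180,40,170]; tring=np.array([-.080,-.0003,.0099])
def ringto(s,off=(0,0)):
    A=R.from_euler('xyz',Rt,degrees=True).as_matrix(); return root+s*pa+A[:,0]*off[0]+A[:,1]*off[1]-A@tring
E
python3 - <<'E'
from h import *
A=R.from_euler('xyz',Rt,degrees=True).as_matrix(); print(A[:,2],-pa,ringto(.1),ringto(.015))
go([.46,.0,.30],Rt)
E
```

```text
[ 0.63302222 -0.1116189  -0.76604444] [ 0.63306115 -0.11139792 -0.76604444] [ 0.49242654 -0.13301796  0.20276528] [ 0.54623674 -0.14248678  0.1376515 ]
shift [101.0, -217.4, -41.4] turn [-1.29, -40.07, -3.47]
```

play_rows --increments '[[[101,-217,-41],[-1.3,-40,-3.5],0.7],[[101,-217,-41],[-1.3,-40,-3.5],0.7],[[101,-217,-41],[-1.3,-40,-3.5],0.7],[[101,-217,-41],[-1.3,-40,-3.5],0.7],[[101,-217,-41],[-1.3,-40,-3.5],0.7],[[101,-217,-41],[-1.3,-40,-3.5],0.7],[[101,-217,-41],[-1.3,-40,-3.5],0.7],[[101,-217,-41],[-1.3,-40,-3.5],0.7],[[101,-217,-41],[-1.3,-40,-3.5],0.7],[[101,-217,-41],[-1.3,-40,-3.5],0.7]]'

```text
time: 8.45
ee_pos: [0.4605, 0.0006, 0.2991]
tcp_rot: [180.0, 39.9, 170.0]
wrist_force: [0.7, -0.2, -2.4]
opening: 0.0339
grasp_force: 60.4
```

```bash
python3 - <<'E'
from h import *
o=telemetry.get_obs(); print(o['time'],o['ee_pos'],o['tcp_rot'],o['q'].round(1),o['opening'])
go(ringto(.1),Rt)
E
```

```text
8.45 [0.46051046 0.00064862 0.29912564] [179.97284431  39.86672528 170.01835107] [  5.9 -44.2 -30.9  64.5 -10.1  12.3] 0.03388961811249948
shift [19.9, -126.2, 108.9] turn [0.04, -0.13, 0.01]
```

play_rows --increments '[[[5,-40,25],[0,0,0],0.7],[[10,-80,50],[0,0,0],0.7],[[15,-110,75],[0,0,0],0.7],[[20,-126,100],[0,0,0],0.7],[[20,-126,109],[0,0,0],0.7],[[20,-126,109],[0,0,0],0.7],[[20,-126,109],[0,0,0],0.7]]'

```text
time: 9.15
ee_pos: [0.493, -0.1323, 0.2037]
tcp_rot: [179.9, 39.9, 170.1]
wrist_force: [-0.1, 0.6, -0.2]
opening: 0.0342
grasp_force: 60.5
```

```bash
cat > m4.py <<'E'
from h import *
import sys
o,im,d=grab('side'); print(o['ee_pos'],o['tcp_rot'],o['q'].round(1))
a=im.copy()
A=R.from_euler('xyz',o['tcp_rot'],degrees=True).as_matrix(); rc=o['ee_pos']+A@tring
print('ring pred',rc,'s',(rc-root)@pa,'off',(rc-root)@A[:,0],(rc-root)@A[:,1])
t=np.linspace(0,2*np.pi,60); 
b=cv2.resize(a[100:290,230:440],None,fx=3,fy=3,interpolation=2)
for rr,col in((.012,(255,0,0)),):
    for p in proj('side',rc+rr*(np.cos(t)[:,None]*A[:,0]+np.sin(t)[:,None]*A[:,1])): cv2.circle(b,tuple(int(x) for x in (p-[230,100])*3+1),1,col,-1)
for p in proj('side',root+np.linspace(0,.065,20)[:,None]*pa): cv2.circle(b,tuple(int(x) for x in (p-[230,100])*3+1),1,(0,0,255),-1)
cv2.imwrite('pics/'+sys.argv[1],b[...,::-1])
E
python3 m4.py s5.png
```

```text
[ 0.492977   -0.13230355  0.20373964] [179.92189706  39.89862731 170.05357112] [-17.6 -40.  -39.9  50.5   5.   -5.9]
ring pred [ 0.55963445 -0.14428368  0.24745874] s 0.10033541804288744 off -0.000752198013230036 0.0010499312042478895
```

View pics/s5.png

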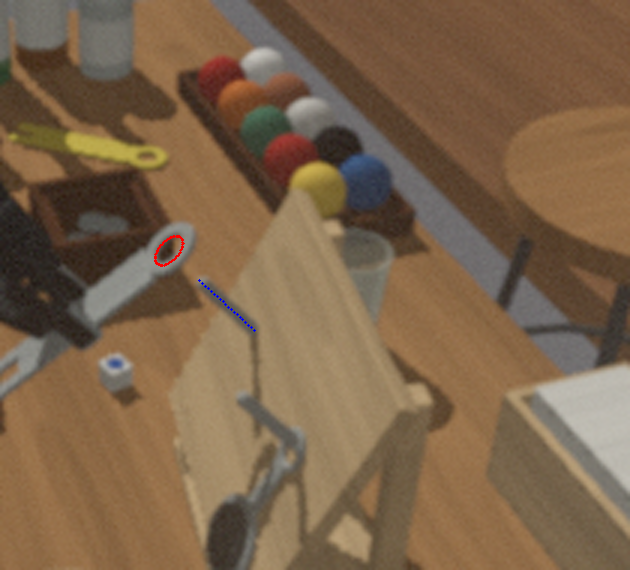

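The predicted ring (red) and peg (blue) match the picture, with the ring at (170,250) and the peg tip at (200,281). I'll insert part way and check the forces.

play_rows --increments '[[[0.7,-1,15],[0,0,0],0.7],[[0.7,-1,25],[0,0,0],0.7],[[0.7,-1,32],[0,0,0],0.7],[[0.7,-1,39],[0,0,0],0.7],[[0.7,-1,46],[0,0,0],0.7],[[0.7,-1,52],[0,0,0],0.7],[[0.7,-1,55],[0,0,0],0.7],[[0.7,-1,55],[0,0,0],0.7]]'

```text
time: 10.0
ee_pos: [0.5265, -0.1401, 0.1607]
tcp_rot: [179.9, 40.0, 170.0]
wrist_force: [0.1, 1.2, -0.9]
opening: 0.0339
grasp_force: 60.5
```

```bash
python3 m4.py s6.png; python3 -c "
from h import *
o=telemetry.get_obs(); print(o['wrist_force'],o['torque'])"
```

```text
[ 0.52646179 -0.14009135  0.1606763 ] [179.94648307  39.95418433 169.99324598] [-17.2 -34.2 -41.7  42.8   4.6  -5.5]
ring pred [ 0.59306399 -0.15213846  0.20446115] s 0.045359398754904426 off 0.00048108148622048955 -0.0010380523000781462
[ 0.07140104  0.15600344 -1.88133819] [ 0.14518778  0.75151419 -0.0301984 ]
```

View pics/s6.png

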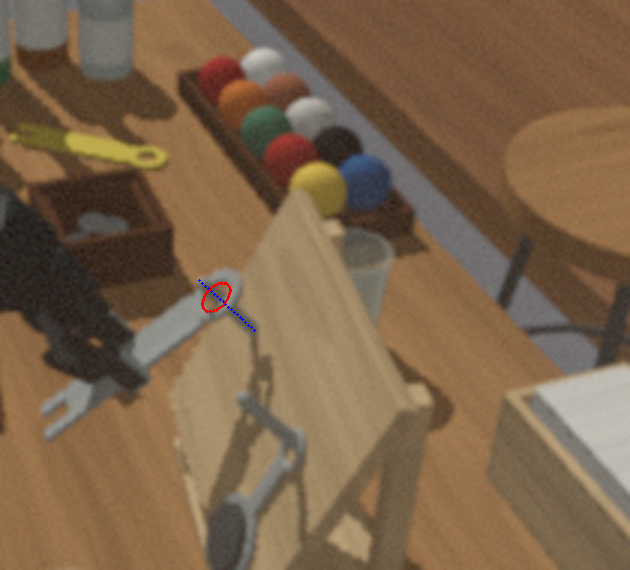

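The ring lies around the peg axis at (218,297), and there is no contact force. I'll go down to the board.

play_rows --increments '[[[-0.5,1,6],[0,0,0],0.7],[[-0.5,1,12],[0,0,0],0.7],[[-0.5,1,18],[0,0,0],0.7],[[-0.5,1,24],[0,0,0],0.7],[[-0.5,1,28],[0,0,0],0.7],[[-0.5,1,30],[0,0,0],0.7],[[-0.5,1,30],[0,0,0],0.7]]'

```text
time: 10.75
ee_pos: [0.546, -0.1425, 0.1381]
tcp_rot: [180.0, 40.0, 170.0]
wrist_force: [0.1, 0.3, -1.4]
opening: 0.0342
grasp_force: 60.5
```

```bash
python3 - <<'E'
from h import *
o=telemetry.get_obs(); A=R.from_euler('xyz',o['tcp_rot'],degrees=True).as_matrix(); rc=o['ee_pos']+A@tring
print(o['ee_pos'],o['wrist_force'],o['torque'],'s',(rc-root)@pa,'off',(rc-root)@A[:,0],(rc-root)@A[:,1])
o,im,d=grab('side'); c=cv2.resize(im[130:250,250:360],None,fx=5,fy=5,interpolation=2)
cv2.imwrite('pics/s7.png',c[...,::-1])
E
```

```text
[ 0.54601484 -0.14249227  0.13811613] [ 0.0533961   0.33294203 -1.37337767] [ 0.13596821  0.69181194 -0.03548493] s 0.015441496182177479 off -0.00011484911506110733 -2.7758070536481245e-05
```

View pics/s7.png

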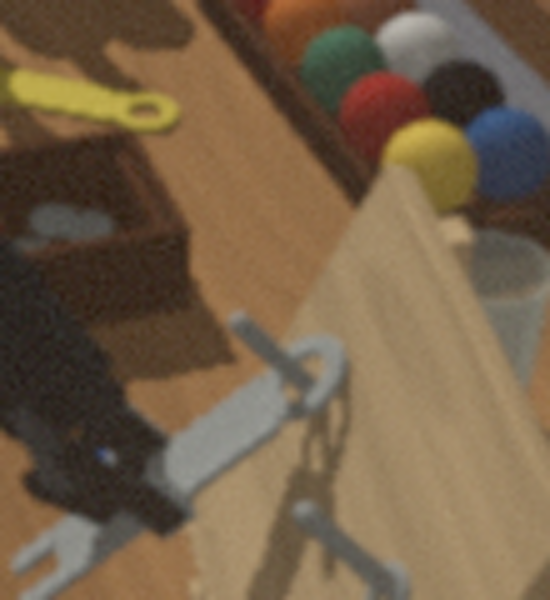

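The ring is on the peg and down at the board, about 15 mm from the root. I'll release it and back out along the peg axis.

play_rows --increments '[[[3,0,0],[0,0,0],0.7],[[3,0,0],[0,0,0],0.35],[[3,0,0],[0,0,0],0.3],[[3,0,0],[0,0,0],0.3],[[3,0,0],[0,0,0],0.3],[[3,0,0],[0,0,0],0.3],[[3,0,-10],[0,0,0],0.3],[[3,0,-30],[0,0,0],0.3],[[3,0,-60],[0,0,0],0.3],[[3,0,-100],[0,0,0],0.3],[[3,0,-130],[0,0,0],0.3],[[3,0,-130],[0,0,0],0.3]]'

```text
time: 12.0
ee_pos: [0.4608, -0.1278, 0.242]
tcp_rot: [-180.0, 40.4, 170.0]
wrist_force: [1.3, -0.9, 0.8]
opening: 0.0594
grasp_force: 0.0
```

```bash
cat > m5.py <<'E'
from h import *
o,im,d=grab('side'); print(o['q'].round(1)); c=cloud('side',d); hsv=cv2.cvtColor(im,cv2.COLOR_RGB2HSV)
n=np.array([-0.89265881,0.15709607,0.4224702]); dist=(c-root)@n; by=np.array([-bx[1],bx[0],0]); lat=(c-root)@by
m=(d>0)&(dist>.001)&(dist<.03)&(abs(lat)<.035)&(c[...,2]>.02)&(c[...,2]<.21)&(hsv[...,1]<75)
P=c[m]; print(len(P),'z',P[:,2].min(),P[:,2].max(),'lat',np.percentile(lat[m],[2,50,98]),'dist',np.percentile(dist[m],[5,50,95]))
for z in np.arange(.05,.21,.02):
    k=m&(abs(c[...,2]-z)<.01)
    if k.sum(): print(z.round(2),k.sum(),lat[k].mean().round(4),dist[k].mean().round(4))
E
python3 m5.py; python3 - <<'E'
from h import *
go([.40,.03,.22],[180,0,170])
E
```

```text
[-18.6 -45.  -38.1  56.7   5.5  -6.6]
692 z 0.02043725579499822 0.19825038056274247 lat [-0.01960809 -0.00430688  0.01680352] dist [0.00214364 0.0060789  0.00928131]
0.05 70 -0.0042 0.0058
0.07 76 -0.0046 0.0059
0.09 84 -0.0023 0.0058
0.11 86 -0.0031 0.0057
0.13 93 -0.0038 0.0055
0.15 93 -0.002 0.0054
0.17 71 -0.0069 0.0055
0.19 75 -0.0031 0.0119
shift [79.5, 144.8, -41.8] turn [-0.01, 40.29, 0.01]
```

The opener now hangs flat against the panel: 5–6 mm off it, centred, spanning the full height. Next I'll look at the cover and box together.

```bash
python3 - <<'E'
from h import *
go([.52,.13,.26],[180,0,170])
E
```

```text
shift [-23.3, 264.1, -7.1] turn [-0.01, 40.29, 0.01]
```

play_rows --increments '[[[-5,50,-10],[0,5,0],0.3],[[-10,100,-15],[0,12,0],0.3],[[-23,264,-7],[0,40.3,0],0.3],[[-23,264,-7],[0,40.3,0],0.3],[[-23,264,-7],[0,40.3,0],0.3],[[-23,264,-7],[0,40.3,0],0.3],[[-23,264,-7],[0,40.3,0],0.3],[[-23,264,-7],[0,40.3,0],0.3],[[-23,264,-7],[0,40.3,0],0.3],[[-23,264,-7],[0,40.3,0],0.3]]'

```text
time: 13.05
ee_pos: [0.5193, 0.1292, 0.2581]
tcp_rot: [179.9, -0.1, 170.0]
wrist_force: [-0.5, -0.0, -0.4]
opening: 0.0599
grasp_force: 0.0
```

```bash
cat > m6.py <<'E'
from h import *
o,im,d=grab('wrist'); print(o['ee_pos'],o['tcp_rot'])
c=cloud('wrist',d,o); X,Y,Z=np.moveaxis(c,2,0)
def big(m): _,l,st,_=cv2.connectedComponentsWithStats(m.astype(np.uint8)); return l==1+st[1:,4].argmax()
def rep(s,m,trim=False):
    P=c[m][:,:2]*1000; r=cv2.minAreaRect(P.astype(np.float32)); print(s,len(P),np.round(r[0],1),np.round(r[1],1),round(r[2],1),'z',np.median(c[m][:,2]).round(4), 'px',np.argwhere(m).min(0),np.argwhere(m).max(0))
near=lambda x,y,r:(d>0)&(abs(X-x)<r)&(abs(Y-y)<r)
rep('rim',big(near(.622,.197,.085)&(abs(Z-.058)<.0025)))
rep('ledge+rim',big(near(.622,.197,.085)&(Z>.046)&(Z<.0605)))
rep('cover',big(near(.423,.032,.085)&(Z>.005)&(Z<.04)))
rep('handle',big(near(.423,.032,.05)&(Z>.029)&(Z<.036)))
E
python3 m6.py
```

```text
[0.5193055  0.12918343 0.25807746] [ 1.79904875e+02 -1.27665497e-01  1.69978694e+02]
rim 2706 [618.6 196. ] [119.1 118.9] 87.3 z 0.0578 px [180 280] [292 396]
ledge+rim 5138 [618.5 196.1] [119.  119.2] 87.4 z 0.0565 px [178 279] [292 396]
cover 8289 [421.2  34. ] [96.8 95.9] 79.5 z 0.0079 px [ 29 111] [122 206]
handle 802 [421.7  33.9] [16.6 48.5] 78.1 z 0.0316 px [ 52 143] [102 161]
```

The box centre is (618.6,196.0) with yaw −2.7°. The cover is at (421.4,34.0) with yaw −10.5°, and its handle runs the same way.

```bash
python3 - <<'E'
from h import *
go([.4214,.034,.10],[180,0,169.3])
E
```

```text
shift [79.6, -111.1, 158.3] turn [0.11, -0.1, 0.67]
```

play_rows --increments '[[[40,-55,50],[0,0,0.7],0.3],[[79.5,-111,100],[0,0,0.7],0.3],[[79.5,-111,158],[0,0,0.7],0.3],[[79.5,-111,158],[0,0,0.7],0.3],[[79.5,-111,158],[0,0,0.7],0.3],[[79.5,-111,158],[0,0,0.7],0.3],[[79.5,-111,158],[0,0,0.7],0.3]]'

```text
time: 13.8
ee_pos: [0.4223, 0.0345, 0.1008]
tcp_rot: [179.9, -0.1, 169.3]
wrist_force: [0.4, 0.6, 0.7]
opening: 0.0597
grasp_force: 0.0
```

```bash
python3 - <<'E'
from h import *
o,im,d=grab('wrist'); c=cloud('wrist',d,o); m=(d>0)&(abs(c[...,0]-.4214)<.05)&(abs(c[...,1]-.034)<.04)&(c[...,2]>.028)&(c[...,2]<.036)
_,l,st,_=cv2.connectedComponentsWithStats(m.astype(np.uint8)); m=l==1+st[1:,4].argmax()
print(cv2.minAreaRect((c[m][:,:2]*1000).astype(np.float32)),o['ee_pos'],o['tcp_rot'])
go([.4214,.034,.030],[180,0,169.3])
E
```

```text
((421.1788635253906, 33.636295318603516), (15.848878860473633, 49.633689880371094), 79.03863525390625) [0.42225584 0.03453292 0.10083036] [ 1.79905778e+02 -8.25804130e-02  1.69281950e+02]
shift [1.2, -1.2, 71.1] turn [0.1, -0.06, 0.01]
```

play_rows --increments '[[[1,-1,30],[0.1,0,0],0.3],[[1,-1,55],[0.1,0,0],0.3],[[1,-1,66],[0.1,0,0],0.3],[[1,-1,71],[0.1,0,0],0.3],[[1,-1,71],[0.1,0,0],0.3],[[1,-1,71],[0.1,0,0],1],[[1,-1,71],[0.1,0,0],1],[[1,-1,71],[0.1,0,0],1],[[1,-1,71],[0.1,0,0],1],[[1,-1,71],[0.1,0,0],1],[[1,-1,71],[0.1,0,0],1]]' --grip_force 50

```text
time: 14.95
ee_pos: [0.4208, 0.0341, 0.0288]
tcp_rot: [-180.0, -0.2, 169.3]
wrist_force: [-0.2, 0.6, 6.5]
opening: 0.0149
grasp_force: 50.1
```

```bash
python3 - <<'E'
from h import *
o=telemetry.get_obs(); print(o['ee_pos'],o['tcp_rot'],o['opening'],o['wrist_force'],o['grasp_force'])
E
```

```text
[0.42079739 0.03411362 0.02875673] [-179.96053481   -0.22072881  169.33045749] 0.014927180255917162 [-0.19676644  0.57037652  6.53997076] 50.09173393249512
```

play_rows --increments '[[[0,0,-10],[0,0,0],1],[[0,0,-40],[0,0,0],1],[[0,0,-80],[0,0,0],1],[[0,0,-120],[0,0,0],1],[[0,0,-140],[0,0,0],1],[[0,0,-140],[0,0,0],1],[[0,0,-140],[0,0,0],1]]'

```text
time: 15.65
ee_pos: [0.4209, 0.034, 0.1675]
tcp_rot: [-179.9, -0.3, 169.3]
wrist_force: [-0.5, -0.7, -1.5]
opening: 0.0147
grasp_force: 49.1
```

```bash
cat > m7.py <<'E'
from h import *
o,im,d=grab('wrist'); A=R.from_euler('xyz',o['tcp_rot'],degrees=True).as_matrix(); c=cloud('wrist',d,o); T=(c-o['ee_pos'])@A
hsv=cv2.cvtColor(im,cv2.COLOR_RGB2HSV)
m=(d>0)&(T[...,2]>.015)&(T[...,2]<.03)&(np.abs(T[...,:2]).max(2)<.07)&(hsv[...,1]>70)
_,l,st,_=cv2.connectedComponentsWithStats(m.astype(np.uint8)); m=l==1+st[1:,4].argmax(); P=T[m]
print('cover in tool',len(P),cv2.minAreaRect((P[:,:2]*1000).astype(np.float32)),P[:,:2].min(0),P[:,:2].max(0),'plane',np.linalg.lstsq(np.c_[P[:,:2],np.ones(len(P))],P[:,2],rcond=None)[0])
print(o['ee_pos'],o['tcp_rot'],o['opening'],o['wrist_force'])
go([.6186,.196,.13],[180,0,177.3])
E
python3 m7.py
```

```text
cover in tool 21605 ((11.114669799804688, -0.5256805419921875), (96.66826629638672, 72.2600326538086), 89.86894226074219) [-0.02511127 -0.04884497] [0.04720532 0.04786155] plane [ 0.00942963 -0.0004903   0.0209217 ]
[0.42086898 0.03403716 0.16746818] [-179.92537451   -0.31532155  169.32974564] 0.014699878652899526 [-0.47501897 -0.68356738 -1.4739493 ]
shift [-165.0, 196.0, 35.2] turn [-0.07, -0.4, -7.97]
```

The cover hangs level, about (−0.9,−0.5) mm off the TCP, with its underside 28.9 mm below it. I'll carry it over the box.

```bash
python3 - <<'E'
from h import *
go([.6177,.1966,.105],[180,-.5,177.3])
E
```

```text
shift [-164.1, 196.4, 60.2] turn [-0.03, 0.1, -7.97]
```

play_rows --increments '[[[-32,38,0],[0,0.1,-2],1],[[-64,76,0],[0,0.1,-4],1],[[-96,114,0],[0,0.1,-6],1],[[-128,152,0],[0,0.1,-8],1],[[-155,186,0],[0,0.1,-8],1],[[-164,196.4,0],[0,0.1,-8],1],[[-164,196.4,30],[0,0.1,-8],1],[[-164,196.4,55],[0,0.1,-8],1],[[-164,196.4,60],[0,0.1,-8],1],[[-164,196.4,60],[0,0.1,-8],1],[[-164,196.4,60],[0,0.1,-8],1]]'

```text
time: 16.8
ee_pos: [0.6183, 0.1966, 0.1076]
tcp_rot: [-180.0, -0.4, 177.3]
wrist_force: [-0.7, -0.4, -1.5]
opening: 0.015
grasp_force: 49.4
```

```bash
sed -i '$d' m7.py; python3 m7.py; python3 - <<'E'
from h import *
o,im,d=grab('wrist'); c=cloud('wrist',d,o); m=(d>0)&(abs(c[...,2]-.058)<.002)&(abs(c[...,0]-.6186)<.08)&(abs(c[...,1]-.196)<.08)
P=c[m]; print('rim part',len(P),P.min(0),P.max(0))
go([.6177,.1966,.082],[180,-.5,177.3])
E
```

```text
cover in tool 21600 ((11.261337280273438, -0.3494529724121094), (72.06282043457031, 96.48786163330078), 0.0353279709815979) [-0.02474422 -0.04861087] [0.047317   0.04788724] plane [ 0.00919127 -0.00082744  0.02098335]
[0.61830775 0.19663062 0.10763523] [-179.99465231   -0.3750055   177.32254614] 0.01497788220728109 [-0.70648111 -0.40614324 -1.49072246]
rim part 5092 [0.55663452 0.1349163  0.05600044] [0.66002331 0.25752465 0.05980745]
shift [0.9, -0.2, 26.4] turn [0.02, 0.2, 0.03]
```

```bash
python3 - <<'E'
from h import *
o,im,d=grab('wrist'); c=cloud('wrist',d,o); m=(d>0)&(abs(c[...,2]-.058)<.0015)&(abs(c[...,0]-.6186)<.08)&(abs(c[...,1]-.196)<.08)
m=cv2.morphologyEx(m.astype(np.uint8),cv2.MORPH_OPEN,np.ones((3,3)))>0
y=np.radians(-2.7); B=np.array([[np.cos(y),np.sin(y)],[-np.sin(y),np.cos(y)]])
P=(c[m][:,:2]-[.6186,.196])@B.T*1000
a=P[(P[:,1]<-40)]; b=P[P[:,1]>40]; e=P[(P[:,0]<-40)]
for s,q,k in(('y-',a,1),('y+',b,1),('x-',e,0)): print(s,len(q),np.percentile(q[:,k],[1,5,50,95,99]).round(1))
E
```

```text
y- 1299 [-59.1 -58.8 -56.4 -42.3 -40.5]
y+ 1041 [40.3 41.7 54.1 58.9 59.2]
x- 4001 [-59.2 -58.8 -54.6 -45.1 -42.2]
```

The box centre is confirmed to a fraction of a millimetre, so I'll lower the cover.

play_rows --increments '[[[0.9,-0.2,10],[0,0.1,0],1],[[0.9,-0.2,18],[0,0.1,0],1],[[0.9,-0.2,22],[0,0.1,0],1],[[0.9,-0.2,25],[0,0.1,0],1],[[0.9,-0.2,26.5],[0,0.1,0],1],[[0.9,-0.2,28],[0,0.1,0],1],[[0.9,-0.2,29],[0,0.1,0],1],[[0.9,-0.2,29],[0,0.1,0],1]]'

```text
time: 17.75
ee_pos: [0.6171, 0.1966, 0.0789]
tcp_rot: [-180.0, -0.5, 177.3]
wrist_force: [-3.2, -0.6, 3.4]
opening: 0.0149
grasp_force: 50.2
```

```bash
python3 m7.py
```

```text
cover in tool 34360 ((16.233261108398438, -0.790802001953125), (119.4127426147461, 83.13882446289062), 89.93138122558594) [-0.02538518 -0.06051169] [0.05783966 0.05887476] plane [ 0.01365351 -0.00068122  0.02138368]
[0.61713008 0.19656692 0.07886249] [-179.99757688   -0.46055836  177.33124039] 0.014933624774166914 [-3.17658859 -0.56538779  3.43191281]
```

The cover is flush with the rim and just touching the ledge. I'll press lightly, release and lift off.

play_rows --increments '[[[0,0,1],[0,0,0],1],[[0,0,1.5],[0,0,0],1],[[0,0,1.5],[0,0,0],1]]'

```text
time: 18.1
ee_pos: [0.6171, 0.1966, 0.0788]
tcp_rot: [180.0, -0.4, 177.3]
wrist_force: [-7.9, -2.6, 15.5]
opening: 0.0152
grasp_force: 51.7
```

play_rows --increments '[[[0,0,-1],[0,0,0],0.7],[[0,0,-1],[0,0,0],0.6],[[0,0,-1],[0,0,0],0.6],[[0,0,-1],[0,0,0],0.6],[[0,0,-1],[0,0,0],0.6],[[0,0,-15],[0,0,0],0.6],[[0,0,-50],[0,0,0],0.6],[[0,0,-100],[0,0,0],0.6],[[0,0,-150],[0,0,0],0.6],[[60,0,-180],[0,0,0],0.6],[[60,0,-180],[0,0,0],0.6],[[60,0,-180],[0,0,0],0.6],[[60,0,-180],[0,0,0],0.6]]'

```text
time: 19.4
ee_pos: [0.5589, 0.1994, 0.2575]
tcp_rot: [180.0, -0.4, 177.3]
wrist_force: [-0.0, -0.0, -0.1]
opening: 0.0342
grasp_force: 0.0
```

```bash
python3 - <<'E'
from h import *
o,im,d=grab('wrist'); c=cloud('wrist',d,o); y=np.radians(-2.7); B=np.array([[np.cos(y),np.sin(y)],[-np.sin(y),np.cos(y)]])
Q=(c[...,:2]-[.6186,.196])@B.T; r=np.abs(Q).max(2)
def fit(m,s):
    P=np.c_[Q[m],c[m][:,2]]; print(s,len(P),np.linalg.lstsq(np.c_[P[:,:2],np.ones(len(P))],P[:,2],rcond=None)[0].round(4))
ok=(d>0)&(c[...,2]>.04)
fit(ok&(r<.046)&(c[...,2]<.066),'cover'); fit(ok&(r>.0525)&(r<.0575)&(c[...,2]<.066),'rim')
h=ok&(r<.05)&(c[...,2]>.077)&(c[...,2]<.09); print('handle',cv2.minAreaRect((Q[h]*1000).astype(np.float32)),np.median(c[h][:,2]))
print(o['ee_pos'],o['time'])
E
python3 m5.py
```

```text
cover 6128 [-0.      0.0002  0.058 ]
rim 1492 [-0.0024  0.0006  0.0578]
handle ((-0.6397876739501953, -0.26074695587158203), (50.03800582885742, 14.923884391784668), 0.19633160531520844) 0.08177321828541162
[0.55894025 0.19937102 0.25748151] 19.4
[19.5 11.8 18.4 97.1  0.2 22.2]
704 z 0.02157917071971882 0.20024824326278168 lat [-0.01990731 -0.00466181  0.0162935 ] dist [0.00196504 0.00605363 0.01176808]
0.05 67 -0.0052 0.0059
0.07 84 -0.003 0.0056
0.09 83 -0.0036 0.0057
0.11 87 -0.0043 0.0057
0.13 84 -0.004 0.0057
0.15 99 -0.0028 0.0054
0.17 67 -0.0074 0.0054
0.19 82 -0.0034 0.012
```

The cover is level, flush and centred to within 1 mm, and the opener is hanging still. I'll hand the job in.

```bash
python3 -c "
from h import *
print(workorder.job_done())"
```

```text
the job is handed in; nothing more can be done
None
```

The opener hangs by its ring on the empty peg, down at the board, and the cover sits level and flush in the cap box; the job is handed in at about 19.5 s of robot time, and no verdict came back.

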